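# Fit and hold the cover of a vacuum manifold

### The job

Switch the manifold's vacuum on first: press the selector's knob down, turn it clockwise from the black dot to the green dot and let it spring back up. Then fit the white cover on the glass tank, square with it: feel for the hidden locating pin by sliding the cover along the tank until it drops on, then press it down so that the gasket seals. Finish while still holding the cover pressed down with the gripper, and leave the other things on the bench alone.

Things in the scene. Friction and masses are not known exactly. Their poses are not given: they have to be found in the camera images.
- tank: Vacuum manifold tank fixed to the bench: glass-walled trough 110 mm (its x) by 220 mm (its y, the long way), rim 86 mm high. Origin: centre of its underside, on the bench; z up. In its mouth sits a black sprung gasket frame, 90 x 180 mm outside, band 12 mm, its top 96 mm above the origin when free. Resting on the free gasket, the cover's centre is 129 mm above the origin.
- pin_line (a point): Middle of the tank's lengthwise centre line, at the height of the pin's tip (106 mm above the bench); axes as the tank's. The fixed upright steel pin (12 mm diameter, rounded tip, 10 mm above the free gasket) stands on this line up to 12 mm to either side of this point along y: its exact place is not given. It shows from above until the cover hides it.
- gasket (a joint): Travel of the sprung gasket frame, m: 0 free, grows as it is pressed straight down, 0.006 at its stop. It takes about 5.7 N to start moving and 17 N at the stop; the cover's own weight (3 to 5 N, part of that force) does not move it. It seals from 0.0035 on and springs back when let go.
- cover_mid (a point): Loose white cover, 110 (x) x 220 (y) x 20 mm slab, right way up, 0.3 to 0.5 kg. On it, centred, a grey pad 45 x 84 x 6 mm, then an upright blue grip bar 16 mm wide (x), 70 long (y), 40 tall. This point is its centre, half-way up: 33 mm above the underside and 33 mm below the bar's top; z up. Yellow stubs 9 mm high only near the corners. Half a turn makes no difference.
- cover: The same cover; origin at the centre of its underside, axes as cover_mid. Here is the mouth of the blind socket for the pin: 20 mm (x) by 16 mm (y), 20 mm deep. Off the socket, the cover rests on the pin's tip with its underside 106 mm above the bench; once it drops on, 96 mm.
- selector: Vacuum selector fixed to the bench: white block 74 x 74 x 30 mm with a black knob on top; origin at the centre of its underside. A black dot on the block marks OFF, a green dot marks ON (about 60 degrees clockwise from OFF, seen from above).
- vac_grip (a point): Grip of the selector's knob, on its axis and 61 mm above the bench when the knob is up: a black bar 46 mm long (x of this point), 12 mm wide (y), 26 mm tall (from 48 to 74 mm above the bench), on a disc of 46 mm diameter whose top is 48 mm above the bench. A white line on the bar's +x half points to the setting.
- vac_push (a joint): How far the sprung knob is pressed down, m: 0 up, 0.006 at its stop; 3 N to start, 9 N at the stop. The knob turns freely only while pressed at least 0.0045; unpressed a gate blocks it after about 0.1 rad (forcing it round, 2 N m, does not count). Let go between the two settings it stays caught down.
- vac_turn (a joint): Turn of the knob, rad, growing clockwise seen from above: 0 (up to 0.06) OFF, 1.05 at its end stop ON. It springs back up only at OFF or within about 0.09 of the ON stop. Turning takes about 0.03 N m.
- amber_bottle: Bystander, to be left alone: closed amber glass bottle, 60 diameter x 125 tall (mm); origin at the centre of its underside.
- tip_box: Bystander, to be left alone: blue pipette-tip box with clear lid, 80 x 115 x 57 tall (mm); origin at the centre of its underside.
- vial: Bystander, to be left alone: small closed glass vial, 23 diameter x 38 tall, standing between the tank and the cover (mm); origin at the centre of its underside.
- beaker: Bystander, to be left alone: glass beaker, 68 diameter x 90 tall (mm); origin at the centre of its underside.
- tube_rack: Bystander, to be left alone: orange rack with yellow-capped tubes, 75 x 200 x 90 tall (mm); origin at the centre of its underside.
- wash_bottle: Bystander, to be left alone: white bottle with red cap, 68 diameter x 150 tall (mm); origin at the centre of its underside.
Things that resemble listed ones, but are neither listed nor needed, are in the scene too. What is shaped like the cover but turquoise is not meant. What is shaped like the selector but pink is not meant.

How it is judged:
By the outcome, as a careful person would: the job done as asked, in the order asked, and still so for the second after the job is handed in, while the arm keeps its last pose, push and grip.
It also fails if it takes over 67 s, if anything falls off the work surface, if the arm or the gripper's body presses on something with over 40 N, if the wrist force passes 120 N, or if a joint passes its speed limit or range.

### The arm

A 7-joint arm with a two-finger parallel gripper is mounted at the origin on the work surface. World frame = base frame: x ahead of the robot, y to its left, z up, the work surface at z = 0. Lengths are in m, angles in rad, forces in N, time in s.
With the tool pointing down it reaches from about 0.425 to 0.95 m from the base axis. Payload 4.7 kg.
Tool frame: the origin (TCP) lies on the centre line of the jaws, within the pads' length; the fingertips stand robot.nose_length ahead of it and the grasp point (between the pads) lies 8 mm behind it (robot.nose_length is the distance from the TCP to the fingertips, in m); z points along the fingers, x is the direction in which the jaws open and shut, and the axes are right-handed (so a half turn about z gives the same grasp; the last joint's range is limited). The gripper opens to 85 mm and grips with 20 to 120 N. Pads are 22 mm wide; open, the fingers measure 114 mm over their backs; the gripper's body (76 mm by 85 mm) begins 54 mm behind the grasp point. The pads swing forward as they close: fully open they stand 13 mm farther back than shut.
Start: joints at [1.247, 0.469, -0.049, 1.532, 0.024, 1.141, -0.082], TCP at [0.196, -0.646, 0.242] pointing down, gripper open.
Joint ranges: [-2.59, 2.59], [-0.33, 1.99], [-1.39, 1.29], [0.1, 2.45], [-1.04, 4.18], [0.21, 1.99], [-2.66, 2.66]. Speed limits (rad/s): [2.57, 2.57, 3.14, 3.14, 3.14, 3.14, 3.14].

### API

Orientations are given as [roll, pitch, yaw] about the fixed x, y, z axes, in that order (R = Rz(yaw) Ry(pitch) Rx(roll)).
In Python, from plant import robot gives the robot as it stands. Calls block until the motion is done:
- robot.goto(position, orientation): joint-space move of the TCP to a pose.
- robot.move_straight(position, vel=0.15, attitude=None, contact_N=None): straight line of the TCP; attitude=None keeps the orientation; vel is the mean speed in m/s. With contact_N (N) it stops when the force on the tool has changed by that much, and returns True; else False.
- robot.move_joints(angles): joint-space move.
- robot.grip(opening, strength=None): opening from 0.0 (shut) to 1.0 (fully open); strength is the grip in N (None keeps the last); returns when the fingers have stopped.
- robot.sleep(seconds).
- robot.inverse_kinematics(position, orientation): joint angles nearest the present ones, or None.
- robot.sense(): the state.
- robot.grab_frame(name): name is "side" or "top"; returns a dict with "image" (420x560x3 uint8, red, green, blue), "range_z" (420x560 float32, m along the optical axis (not along the pixel's ray), 0 where there is no reading), "fx", "fy", "cx", "cy" (pixels), "R" (3x3) and "t" (3): a world point X has camera coordinates R X + t. Camera axes: x right, y down, z forward; pixel columns grow to the right and rows downward; lengths in m; the calibration is good to about 2 mm. A picture is of the moment at which its call begins.
A pose or a line that the arm cannot do raises robot.IKError and nothing moves.
- robot.close_job(): hands the job in, once; it reports no verdict.
The state is a dict: "t": time; "joint_pos": joint angles; "joint_velocities": joint speeds; "effort": joint torques, N m; "tcp_pos": TCP position; "tcp_rot": TCP orientation; "wrist_force": force on the tool from outside, world axes, zero at the start; "torque": the same for the moment, N m; "opening": opening from 0.0 (shut) to 1.0 (fully open).
Only numpy, scipy, OpenCV 4.12 (cv2) and the standard library are available. Lean on these libraries where they do the work, as an engineer would, in place of code of your own. Each camera call takes 0.05 s, during which the arm holds its last target. There are 200 camera calls.

## Working session

There is one attempt and no reset: what is moved stays moved. The work goes in short steps, each a Python script; the robot and the scene stay as the last script left them, time stands still between calls to the robot, and variables do not carry over. Pictures are saved under pics/ and viewed, about 8 in all and at most 12, crops included, and the job is handed in when it is done.

```bash
ls; mkdir -p pics
python3 - <<'E'
from plant import robot
import cv2,numpy as np,pickle
s=robot.sense();print(s, robot.nose_length)
for n in("top","side"):
    f=robot.grab_frame(n);pickle.dump(f,open(n+'.pkl','wb'))
    cv2.imwrite(f'pics/{n}0.png',f['image'][:,:,::-1]);print(n,f['fx'],f['cx'],f['cy'],f['R'],f['t'])
E
```

```text
pics
{'t': 0.0, 'joint_pos': array([ 1.2470755 ,  0.46942747, -0.04861273,  1.53371066,  0.02411348,
        1.1409628 , -0.0823062 ]), 'joint_velocities': array([ 1.65749198e-03,  1.70779022e-03,  1.31883380e-04, -1.10608604e-03,
        8.27767160e-04,  7.73535925e-05, -1.64093245e-03]), 'effort': array([-9.47546978e-04, -5.10311580e+01, -4.69728280e-02, -2.37716103e+01,
        1.06433782e-02,  7.40149990e-03,  1.22122110e-06]), 'tcp_pos': array([ 0.19598858, -0.64533384,  0.24126377]), 'tcp_rot': array([ 3.14151855e+00,  1.92059029e-03, -1.27592828e+00]), 'wrist_force': array([-0.62288829, -0.31652356, -0.03231085]), 'torque': array([-0.00984785,  0.03279931, -0.02684789]), 'opening': 0.9984730807833823} 0.011
top 442.6844948968362 279.02218640509346 206.75044562641196 [[-0.01608828 -0.99974735 -0.01569716]
 [-0.99568565  0.01745383 -0.09113421]
 [ 0.09138516  0.01416324 -0.9957149 ]] [0.04526501 0.56906669 1.48392613]
side 460.5949341298323 286.31162921077157 210.80510203158858 [[-0.99720415 -0.07432847  0.00769159]
 [-0.04289229  0.48506789 -0.87342395]
 [ 0.06118932 -0.8713119  -0.48689983]] [0.56301611 0.0757721  1.61406053]
```

View pics/top0.png

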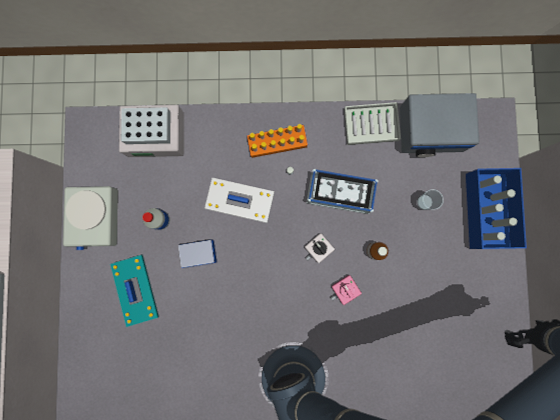

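View pics/side0.png

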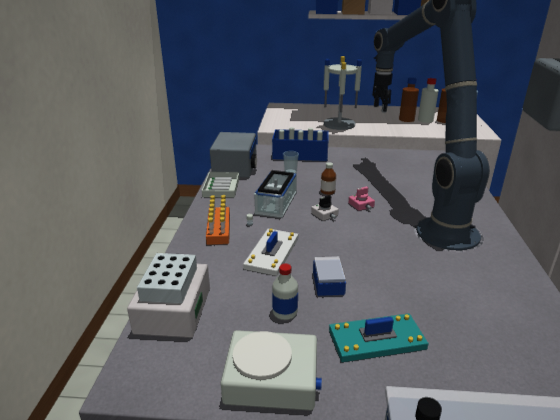

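Top view: white cover at (239,200), tank at (342,190), white selector at (319,248), vial at (290,170), amber bottle at (378,250). The side view agrees. Now measurements and one enlarged crop.

```bash
cat > h.py <<'E'
import numpy as np,cv2
def ray(f,px,z):
    """pixel(s) -> world points on plane height z"""
    px=np.atleast_2d(np.asarray(px,float))
    d=np.c_[(px[:,0]-f['cx'])/f['fx'],(px[:,1]-f['cy'])/f['fy'],np.ones(len(px))]@f['R']
    c=-f['R'].T@f['t']
    return (c+d*((z-c[2])/d[:,2])[:,None])[:,:2]
def blob(f,mask,box,z,amin=3):
    """min-area rectangle (world) of mask within box x0,y0,x1,y1"""
    m=np.zeros(mask.shape,bool);x0,y0,x1,y1=box;m[y0:y1,x0:x1]=mask[y0:y1,x0:x1]
    v,u=np.nonzero(m)
    return ray(f,np.c_[u,v],z)
def rect(p):
    (c,s,a)=cv2.minAreaRect((p*1000).astype(np.float32)); 
    return np.array(c)/1000,s,a
E
python3 - <<'E'
import pickle,cv2,numpy as np
from h import *
f=pickle.load(open('top.pkl','rb'));im=f['image'].astype(int);r,g,b=im[...,0],im[...,1],im[...,2]
hsv=cv2.cvtColor(f['image'],cv2.COLOR_RGB2HSV).astype(int);H,S,V=hsv[...,0],hsv[...,1],hsv[...,2]
white=(V>150)&(S<60)
def big(m,box):
    mm=np.zeros(m.shape,np.uint8);x0,y0,x1,y1=box;mm[y0:y1,x0:x1]=m[y0:y1,x0:x1]
    n,l,st,_=cv2.connectedComponentsWithStats(mm);k=1+np.argmax(st[1:,4]);return l==k
box=(195,165,285,235)
print('cover',rect(blob(f,big(white,box),box,.020)))
bar=(b>80)&(b>r*1.6); p=blob(f,bar,(222,185,258,212),.063);print('bar',len(p),rect(p),p.mean(0))
yel=(S>150)&(H>18)&(H<36)&(V>120)
p=blob(f,yel,box,.029);print('yellow',len(p),rect(p),p.mean(0))
box=(300,225,338,272)
print('sel',rect(blob(f,big(white,box),box,.030)))
grn=(g>r*1.4)&(g>b*1.2)&(g>70);p=blob(f,grn,box,.03);print('green',len(p),p.mean(0) if len(p) else'')
box=(300,160,385,220)
blk=(V<45);print('black',rect(blob(f,big(blk,box),box,.096)))
vi=blob(f,white,(284,163,297,176),.038);print('vial',vi.mean(0))
I=f['image'][:,:,::-1]
a=cv2.resize(I[225:275,295:345],(400,400),interpolation=cv2.INTER_CUBIC);c=cv2.resize(I[160:220,300:385],(567,400),interpolation=cv2.INTER_CUBIC)
g2=pickle.load(open('side.pkl','rb'))['image'][:,:,::-1]
d=cv2.resize(g2[185:225,300:350],(250,200),interpolation=cv2.INTER_CUBIC)
o=np.zeros((400,800,3),np.uint8);o[:,:400]=a;o[:282,400:]=cv2.resize(c,(400,282));
o[282:,400:547]=cv2.resize(d,(147,118));cv2.imwrite('pics/crop.png',o)
E
```

```text
cover (array([0.59780481, 0.1733251 ]), (222.8988037109375, 112.006591796875), 76.22889709472656)
bar 103 (array([0.59645465, 0.17251245]), (69.1208724975586, 16.72402572631836), 76.41437530517578) [0.59664399 0.17267917]
yellow 42 (array([0.59655414, 0.17253931]), (194.2220458984375, 83.86663818359375), 76.33426666259766) [0.59471337 0.16541548]
sel (array([ 0.42823828, -0.09860816]), (71.75009155273438, 72.6513442993164), 39.90898513793945)
green 1 [ 0.45756452 -0.10767224]
black (array([ 0.61499854, -0.17415079]), (176.4423065185547, 86.98414611816406), 79.27792358398438)
vial [ 0.69558366 -0.00295543]
```

View pics/crop.png

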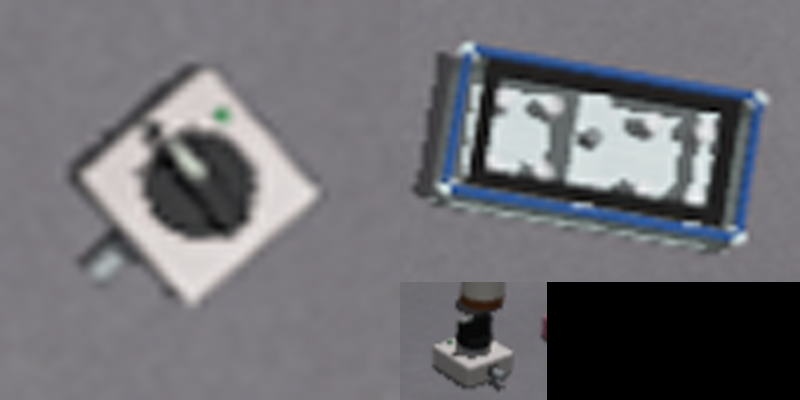

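Run:
```python
import pickle,cv2,numpy as np
from h import *
from plant import robot
f=pickle.load(open('top.pkl','rb'));im=f['image'].astype(int);r,g,b=im[...,0],im[...,1],im[...,2]
box=(300,160,385,220)
p=blob(f,(b>90)&(b>r*1.7),box,.086);c,s,a=rect(p);print('tank blue',len(p),c,s,a)
px=lambda u,v:(295+(u+.5)/8-.5,225+(v+.5)/8-.5)
ax=np.array([.4282,-.0986])
for n,u,z in(('black',(152,130),.03),('green',(222,115),.03)):
    w=ray(f,px(*u),z)[0];d=w-ax;print(n,w,np.degrees(np.arctan2(d[1],d[0])))
l=ray(f,[px(165,130),px(205,175)],.074);d=l[0]-l[1];print('line',l,np.degrees(np.arctan2(d[1],d[0])))
k=.2125 # crop->px for tank
w=ray(f,(300+(590-400)*85/400,160+138*60/282),.106)[0];t=np.radians(a if a>45 else a+90);print('pin cand',w,(w-c)@[np.cos(t),np.sin(t)],(w-c)@[np.sin(t),-np.cos(t)])
# side view check
g=pickle.load(open('side.pkl','rb'))
ps=g['R']@np.r_[c,.106]+g['t'];print('side tank centre',g['fx']*ps[0]/ps[2]+g['cx'],g['fy']*ps[1]/ps[2]+g['cy'])
I=g['image'][165:220,250:305][:,:,::-1]
cv2.imwrite('pics/tankside.png',cv2.resize(I,None,fx=8,fy=8,interpolation=cv2.INTER_CUBIC))
for yaw in(-50,130,-110,70):
  for z in (.12,.06): print(yaw,z,robot.inverse_kinematics([ax[0],ax[1],z],[np.pi,0,np.radians(yaw)]))
for P in([.5965,.1725,.045],c.tolist()+[.16]):
  for yaw in(-13,167): print(P,yaw,robot.inverse_kinematics(P,[np.pi,0,np.radians(yaw)]))
```

```text
tank blue 345 [ 0.61587091 -0.17437711] (211.29258728027344, 106.29920959472656) 79.33903503417969
black [ 0.4519293  -0.07908379] 39.43565053571341
green [ 0.45775766 -0.10873077] -18.918942509190842
line [[ 0.45125009 -0.08166196]
 [ 0.43263621 -0.09756839]] 40.5154516112287
pin cand [ 0.61544509 -0.16484659] 0.009287232835631471 -0.002181587356918123
side tank centre 276.49114596640266 177.20519308757497
-50 0.12 [ 0.54918722  0.2930479  -0.4858465   2.17224587  0.20621553  0.71920073
 -0.94765638]
-50 0.06 [ 0.47541943  0.39658376 -0.41210832  2.21832565  0.28805237  0.57593006
 -1.02408074]
130 0.12 [ 1.06644834  0.51694777 -1.16899823  2.14946557  0.63135604  0.87986023
  1.7831672 ]
130 0.06 [ 1.03766774  0.68787693 -1.17947617  2.19203647  0.87786107  0.86768317
  1.56465042]
-110 0.12 [ 0.42603239  0.27510902 -0.34171116  2.17867814  0.14046156  0.70787015
 -1.93063098]
-110 0.06 [ 0.34575835  0.37796615 -0.25659783  2.22542645  0.17821626  0.55661553
 -1.96505829]
70 0.12 [ 0.79788562  0.35533287 -0.78820128  2.16024645  0.36636741  0.75962659
  0.99230168]
70 0.06 [ 0.69249802  0.45192152 -0.6799505   2.20709962  0.4844156   0.6305698
  0.88344346]
[0.5965, 0.1725, 0.045] -13 [ 0.18595789  0.7466093  -0.77139027  1.79291188  0.66107072  0.88065392
 -1.12060518]
[0.5965, 0.1725, 0.045] 167 [ 0.3997096   0.97611193 -1.18673641  1.78146043  1.00941858  1.13662929
  1.77896624]
[0.6158709106445313, -0.1743771057128906, 0.16] -13 [ 0.59532233  0.54961427 -0.54579723  1.68146504  0.32747785  1.00283668
 -0.29016933]
[0.6158709106445313, -0.1743771057128906, 0.16] 167 [-0.4924889   0.74612405  1.10959072  1.74732645 -0.73692211  1.13034514
 -2.51596842]
```

View pics/tankside.png

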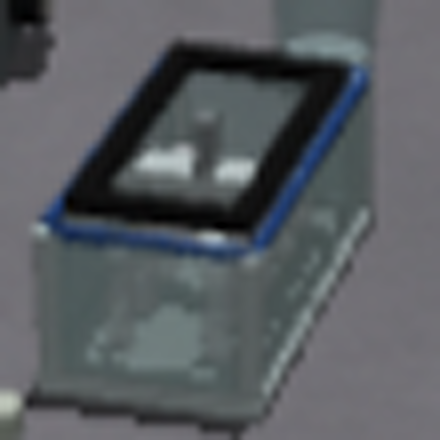

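The pin shows in the side view at about (205,118) in the crop, on the +y side of the middle. This agrees with the top-view candidate at about +9 mm. Now the selector.

Run:
```python
from plant import robot
import numpy as np,cv2
x,y=.4285,-.0993; A=lambda d:[np.pi,0,np.radians(d)]
def st(n):
    s=robot.sense();print(n,round(s['t'],2),s['tcp_pos'].round(4),np.degrees(s['tcp_rot'][2]).round(1),s['wrist_force'].round(1),s['torque'].round(2),round(s['opening'],3))
y0=-49.8
robot.goto([x,y,.16],A(y0)); st('above')
robot.grip(.5,60)
print(robot.move_straight([x,y,.062],contact_N=6)); st('down')
robot.grip(0,60); st('grip')
robot.move_straight([x,y,.0548],vel=.03); st('press')
for k in range(1,8):
    robot.goto([x,y,.0548],A(y0-k*62/7)); st(k)
f=robot.grab_frame('top');cv2.imwrite('pics/turn.png',cv2.resize(f['image'][200:290,270:390,::-1],None,fx=5,fy=5))
```

```text
above 2.25 [ 0.4288 -0.1003  0.1601] -49.9 [ 0.2 -0.1 -0.3] [ 0.05 -0.03 -0.03] 0.999
False
down 3.54 [ 0.4291 -0.0992  0.0625] -49.8 [-0.   0.2 -0.9] [ 0.01 -0.04 -0.01] 0.496
grip 3.92 [ 0.4286 -0.0992  0.0625] -49.8 [-0.5  1.   2.3] [ 0.24  0.21 -0.04] 0.129
press 4.32 [ 0.4287 -0.0993  0.0568] -49.8 [-7.3  1.9 27.9] [ 0.5   1.72 -0.03] 0.125
1 4.57 [ 0.4284 -0.0988  0.0568] -58.6 [-8.7  3.1 27.8] [0.76 1.8  0.04] 0.119
2 4.82 [ 0.4282 -0.0984  0.0567] -67.5 [-8.4  4.8 29.6] [ 0.99  1.85 -0.04] 0.124
3 5.07 [ 0.428  -0.0979  0.0567] -76.3 [-9.1  5.7 28.8] [ 1.2   1.99 -0.02] 0.125
4 5.32 [ 0.4279 -0.0974  0.0567] -85.2 [-9.7  5.4 29.7] [ 1.59  2.02 -0.02] 0.126
5 5.57 [ 0.4279 -0.0969  0.0567] -94.0 [-8.7  8.  30.9] [1.87 2.04 0.02] 0.126
6 5.82 [ 0.428  -0.0964  0.0567] -102.8 [-9.4  9.7 30. ] [ 2.11  2.06 -0.  ] 0.123
7 6.07 [ 0.4281 -0.096   0.0567] -111.5 [-9.2 10.6 30.6] [2.29 2.04 0.29] 0.129
```

Run:
```python
from plant import robot
import numpy as np,cv2,pickle
from h import *
x,y=.4281,-.0975; A=lambda d:[np.pi,0,np.radians(d)]
def st(n):
    s=robot.sense();print(n,round(s['t'],2),s['tcp_pos'].round(4),np.degrees(s['tcp_rot'][2]).round(1),s['wrist_force'].round(1),s['torque'].round(2),round(s['opening'],3))
robot.move_straight([x,y,.0625],vel=.03); st('up')
robot.grip(.5)
robot.move_straight([x,y,.16],vel=.2); st('above')
cx,cy=.5965,.1725
robot.grip(1.0)
robot.goto([cx,cy,.16],A(-13.6)); st('cover')
f=robot.grab_frame('top');pickle.dump(f,open('top1.pkl','wb'))
cv2.imwrite('pics/sel1.png',cv2.resize(f['image'][170:275,200:345,::-1],None,fx=5,fy=5,interpolation=cv2.INTER_CUBIC))
```

```text
up 6.53 [ 0.4279 -0.0958  0.0624] -111.6 [-0.8  7.   3.3] [1.33 0.33 0.47] 0.126
above 7.58 [ 0.4275 -0.0976  0.1594] -111.8 [ 0.3 -0.3 -0.3] [ 0.04  0.04 -0.04] 0.504
cover 9.29 [0.5964 0.1708 0.1597] -13.7 [-0.2 -0.2 -0.4] [ 0.02 -0.01  0.  ] 1.003
```

View pics/sel1.png

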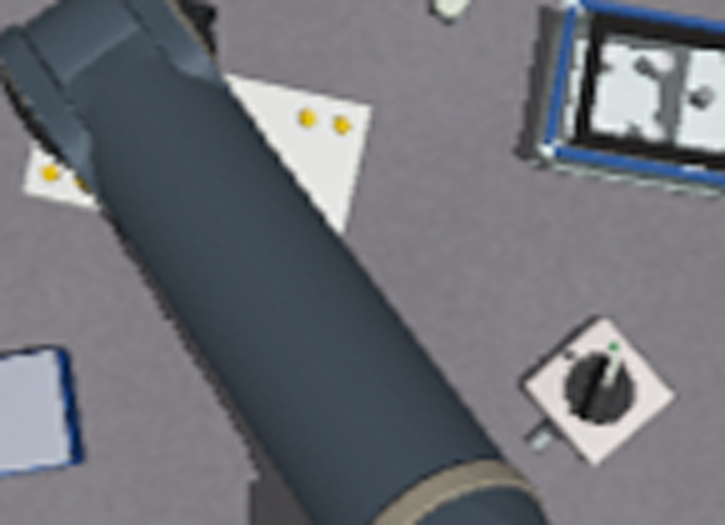

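The knob's white line points at the green dot (image (612,355), dot at (614,347)). Next: the grasp and lift, with a depth check that the knob sprang up.

```bash
cat >> h.py <<'E'
from plant import robot
A=lambda d:[np.pi,0,np.radians(d)]
def st(n):
    s=robot.sense();print(n,round(s['t'],2),s['tcp_pos'].round(4),np.degrees(s['tcp_rot']).round(1),s['wrist_force'].round(1),s['torque'].round(2),round(s['opening'],3));return s
E
python3 - <<'E'
from h import *
import pickle
for n in('top','top1'):
    z=pickle.load(open(n+'.pkl','rb'))['range_z'];v=z[242:255,313:327];print(n,np.sort(v[v>0])[:30:4].round(4),np.median(z[226:231,300:306]).round(4))
cx,cy=.5965,.1725
robot.grip(.5,80)
print(robot.move_straight([cx,cy,.043],attitude=A(-13.6),contact_N=6)); st('down')
robot.grip(0,80); st('grip')
robot.move_straight([cx,cy,.06],vel=.05); st('lift')
robot.move_straight([cx,cy,.24],vel=.15); st('lifted')
E
```

```text
top [1.4431 1.4451 1.4463 1.4473 1.4479 1.4489 1.4496 1.4497] 1.5303
top1 [1.4419 1.4442 1.4468 1.4476 1.4481 1.4488 1.4494 1.45  ] 1.5316
False
down 10.77 [0.5972 0.173  0.0439] [-1.799e+02 -1.000e-01 -1.360e+01] [ 0.8 -0.4  0.6] [0.   0.03 0.05] 0.501
grip 11.12 [0.598  0.1727 0.0445] [-179.9   -0.2  -13.6] [ 1.6 -0.7  6.5] [-0.13 -0.13  0.01] 0.176
lift 11.62 [0.5962 0.1724 0.0599] [180.    0.  -13.6] [-0.  -0.6 -3.3] [-0.    0.04 -0.02] 0.176
lifted 12.97 [0.5959 0.1722 0.2388] [ 1.799e+02  1.000e-01 -1.360e+01] [ 0.8 -0.4 -4.2] [ 0.03 -0.02  0.02] 0.177
```

Knob depth is unchanged, so it is up. The cover is held, with the TCP 44.5 mm above its underside. Carry it to the tank and feel for the pin.

```bash
cat >> h.py <<'E'
C=np.array([.6153,-.1743]);U=np.array([np.cos(np.radians(79.3)),np.sin(np.radians(79.3))]);YAW=-10.7
P=lambda s,z,e=0.:[*(C+s*U+e*np.array([U[1],-U[0]])),z]
E
python3 - <<'E'
from h import *
robot.goto(P(.003,.24),A(YAW)); st('above')
robot.move_straight(P(.003,.165),vel=.1,attitude=A(YAW)); robot.sleep(.2); s=st('near')
print(robot.move_straight(P(.003,.144),vel=.02,contact_N=3)); st('contact')
E
```

```text
above 14.27 [ 0.6163 -0.1688  0.2401] [-179.9   -0.   -10.5] [-0.1  0.1 -3.4] [0.05 0.02 0.04] 0.176
near 15.37 [ 0.6163 -0.1714  0.1658] [ 1.80e+02 -1.00e-01 -1.07e+01] [ 0.5  0.5 -4.2] [-0.03 -0.01 -0.02] 0.174
True
contact 16.12 [ 0.6157 -0.1714  0.149 ] [-180.     0.   -10.7] [ 0.2 -0.6  4. ] [-0.02 -0.11  0.02] 0.175
```

Contact at the pin-tip height (0.149). Now slide along y with light pressure and watch for the drop.

Run:
```python
from h import *
z=.1488; base=-4.0
for i in range(0,13):
    sv=.003+.001*i
    robot.move_straight(P(sv,z),vel=.02,attitude=A(YAW))
    s=robot.sense();F=s['wrist_force'][2]-base
    print(round(sv,4),s['t'].__round__(2),((s['tcp_pos'][:2]-C)@U).round(4),s['tcp_pos'][2].round(4),z,s['wrist_force'].round(1))
    if F<1.5:
        hit=robot.move_straight(P(sv,.1405),vel=.03,contact_N=4)
        s=st('probe');
        if s['tcp_pos'][2]<.1455: print('DROPPED');break
        z=s['tcp_pos'][2]-.0002
    elif F>6: z+=.0002
```

```text
0.003 16.38 0.0031 0.149 0.1488 [ 0.  -0.1  1.5]
0.004 16.62 0.0042 0.1479 0.1488 [-0.2 -0.3 -2.5]
0.005 16.88 0.005 0.1483 0.1488 [ 0.8 -0.5 -3.8]
probe 17.24 [ 0.6164 -0.169   0.1399] [-180.    -0.   -10.7] [ 0.7 -0.2  3.2] [-0.04 -0.08  0.03] 0.174
DROPPED
```

It dropped 9 mm, onto the gasket. Press in steps.

Run:
```python
from h import *
import pickle
for z in np.arange(.139,.131,-.0007):
    robot.move_straight(P(.005,z),vel=.03,attitude=A(YAW)); robot.sleep(.15)
    s=robot.sense();print(z.round(4),s['tcp_pos'][2].round(4),s['wrist_force'].round(1),s['torque'].round(2))
    if s['wrist_force'][2]>13: break
robot.sleep(.5);st('held')
ims=[]
for n in('top','side'):
    f=robot.grab_frame(n);pickle.dump(f,open(n+'2.pkl','wb'));ims.append(f['image'][:,:,::-1])
a=cv2.resize(ims[0][140:260,260:420],(400,300),interpolation=cv2.INTER_CUBIC);b=cv2.resize(ims[1][130:250,200:360],(400,300),interpolation=cv2.INTER_CUBIC)
cv2.imwrite('pics/fin.png',np.hstack([a,b]))
```

```text
0.139 0.1393 [-1.4  1.1  5.6] [ 0.32  0.12 -0.  ]
0.1383 0.1386 [-0.6  2.5  4. ] [0.37 0.17 0.  ]
0.1376 0.138 [-1.   1.4  6. ] [ 0.39  0.27 -0.05]
0.1369 0.1375 [-1.9  0.9  7.3] [ 0.38  0.34 -0.03]
0.1362 0.137 [-2.4  1.3  8.5] [0.38 0.43 0.  ]
0.1355 0.1365 [-1.9  1.7  9.1] [0.37 0.53 0.  ]
0.1348 0.1359 [-3.5  1.4 10. ] [ 0.44  0.6  -0.03]
0.1341 0.1355 [-3.5  1.1 11. ] [0.44 0.66 0.05]
0.1334 0.1349 [-2.9  1.8 12.1] [ 0.43  0.81 -0.03]
0.1327 0.1345 [-4.7  1.5 14.2] [ 0.49  0.9  -0.  ]
held 21.74 [ 0.6165 -0.169   0.1345] [180.   -0.  -10.7] [-4.6  2.4 14.3] [0.44 0.86 0.01] 0.182
```

View pics/fin.png

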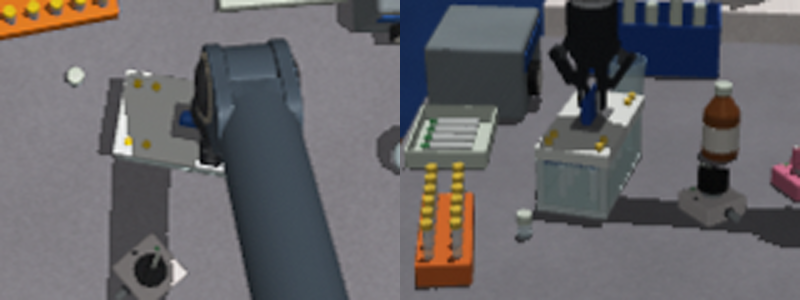

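The picture shows the cover on the tank, aligned with it (side crop around (590,125)), held by the gripper, with the bystanders in place and the vial upright at (523,222). One numeric check of squareness from the stubs, then hand in.

Run:
```python
from h import *
import pickle
f=pickle.load(open('side2.pkl','rb'));hsv=cv2.cvtColor(f['image'],cv2.COLOR_RGB2HSV).astype(int)
m=((hsv[...,1]>130)&(hsv[...,0]>16)&(hsv[...,0]<36)&(hsv[...,2]>80)).astype(np.uint8);k=np.zeros_like(m);k[160:195,250:300]=m[160:195,250:300]
n,l,s,c=cv2.connectedComponentsWithStats(k)
w=ray(f,c[1:],.119);
for a,q in zip(s[1:],w): print(a[4],q.round(4),(q-C)@U,(q-C)@[U[1],-U[0]])
st('end')
```

```text
10 [ 0.5622 -0.2268] -0.061450627646341266 -0.04240896755132529
16 [ 0.667  -0.0765] 0.10569266741332414 0.0326099722055189
15 [ 0.593  -0.0652] 0.10305036196099847 -0.042128598911858696
end 21.84 [ 0.6165 -0.169   0.1345] [180.   -0.  -10.7] [-5.2  2.  14. ] [ 0.48  0.88 -0.01] 0.178
```

```bash
python3 -c "
from plant import robot
robot.close_job();print(robot.sense()['t'])"
```

```text
the job is handed in; nothing more can be done
the job is handed in; nothing more can be done
```

I switched the vacuum on, then fitted the cover and sealed it. I handed the job in at about 22 s with the gripper still holding the cover pressed down.

- **Selector:** I pressed the knob to its stop and turned it 62° clockwise, until torque built up at the end stop. Afterwards the white line pointed at the green dot, and the camera depth showed the knob back up.
- **Pin:** With the cover's underside resting on the pin tip, I slid it along the tank. It dropped about 9 mm at roughly 5 mm on the +y side of the middle. The pictures had suggested +9 mm, so the two disagreed by a few mm.
- **Seal:** I pressed until the wrist read about 14 N. With the cover's weight of about 4 N that is about 18 N on the gasket, above the 17 N at its stop. From the free gasket, nominal TCP height 0.1405 m, the TCP went down to 0.1345 m, about 6 mm of travel.
- **Squareness:** The tool's yaw of -10.7° matches the tank's. The yellow stubs along the cover's long side gave 79.2° against 79.3° for the tank.
    - The short pair of stubs was about 2° off, which is within pixel noise.
    - The stubs also suggested a sideways shift of about 5 mm, against 0.5 to 1 mm from the tool position. I did not resolve this.
- **Other readings:** A side force of about 5 N remained on the wrist at the end. The last picture showed nothing else disturbed.

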